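# Torque the coupling nut of a coaxial load with a break-over wrench

## Robot

A 6-joint arm with a two-finger parallel gripper is mounted at the origin on the work surface. World frame = base frame: x ahead of the robot, y to its left, z up, the work surface at z = 0. Lengths are in m, angles in rad, forces in N, time in s.
With the tool pointing down it reaches from about 0.25 to 0.775 m from the base axis. Payload 4 kg.
Tool frame: the origin (TCP) lies at the very end of the fingers, on their centre line; the grasp point (between the pads) lies 19 mm behind it; z points along the fingers, y is the direction in which the jaws open and shut (so a half turn about z gives the same grasp; the last joint's range is limited). The gripper opens to 94 mm and grips with 3 to 60 N. Pads are 16 mm wide; open, the fingers measure 119 mm over their backs; the gripper's body (75 mm by 177 mm) begins 78 mm behind the grasp point.
Start: joints at [-1.32, 0.087, 1.371, -0, 1.684, -0.103], TCP at [0.191, -0.516, 0.206] pointing down, gripper open.
Joint ranges: [-3.1, 3.1], [-0.76, 2.03], [0.27, 2.55], [-1.08, 4.22], [0.17, 2.65], [-2.57, 2.57]. Speed limits (rad/s): [2.79, 2.79, 3.14, 3.14, 3.14, 3.14].

## Interface

Orientations are given as a rotation vector (axis times angle).
In Python, from plant import * gives the robot as it stands. Calls block until the motion is done:
- move_to(position, orientation): joint-space move of the TCP to a pose.
- move_linear(position, rotation=None, max_speed=0.15, until_force=None): straight line of the TCP; rotation=None keeps the orientation; max_speed is the mean speed in m/s. With until_force (N) it stops when the force on the tool has changed by that much, and returns True; else False.
- movej(angles): joint-space move.
- open_gripper() and gripper_close(): open the fingers fully, or close them until they stop; the grip force is fixed at half the most.
- hold(seconds).
- inverse_kinematics(position, orientation): joint angles nearest the present ones, or None.
- grab_frame(name): name is "scene" or "top" or "wrist"; returns a dict with "pixels" (420x560x3 uint8, red, green, blue), "range_z" (420x560 float32, m along the optical axis (not along the pixel's ray), 0 where there is no reading), "fov_y" (degrees; the focal length in pixels is half the picture's height over the tangent of half this angle, whatever the lens; pixels are square), "cx", "cy" (the principal point, pixels), "world_from_camera" (4x4, takes a point from camera to world coordinates). Camera axes: x right, y down, z forward; pixel columns grow to the right and rows downward; lengths in m; the calibration is good to about 2 mm. The wrist camera is an equidistant fisheye: a pixel r from the principal point sees the ray r / f radians off the axis. A picture is of the moment at which its call begins.
A pose or a line that the arm cannot do raises IKError and nothing moves.
- close_job(): hands the job in, once; it reports no verdict.
Readings, each from a call of its own:
- read_t(): time.
- read_q(): joint angles.
- read_dq(): joint speeds.
- read_joint_efforts(): joint torques, N m.
- read_tool_pos(): TCP position.
- read_orientation(): TCP orientation.
- read_force(): force on the tool from outside, world axes, zero at the start.
- read_ft_torque(): the same for the moment, N m.
- read_width(): finger opening in m.
Only numpy, scipy, OpenCV 4.12 (cv2) and the standard library are available. Lean on these libraries where they do the work, as an engineer would, in place of code of your own. Each camera call takes 0.05 s, during which the arm holds its last target.

## Task

Pick up the orange break-over torque wrench and slide its open jaw fully home onto the hexagonal coupling nut of the black coaxial load on the metal bracket, keeping it level and not straining the connector. Turn the nut clockwise (seen from above) until it is tight and the joint of the wrench breaks over, and stop there with the joint about half-way to its end stop, never driving it to the stop. Then draw the wrench off and lay it flat on the blue mat with its joint straight again, leaving the other things on the table alone.

Things in the scene. Friction and masses are not known exactly. Their poses are not given: they have to be found in the camera images.
- wrench_head: steel head; origin on the joint's vertical pin, 98 mm ahead of wrench_grip and 30 mm behind the jaw centre; x to the jaw. Once the nut is tight, a clockwise push of about 5.5 N at the grip (0.55 N m about the pin, 0.7 about the nut) makes the joint give way: the handle folds about the pin and the push falls, to 3/4 at 0.2 rad, half at the end stop (0.36 rad). Eased, it springs straight. Rigid the other way.
- wrench_jaw (a point): centre of the open jaw, where the nut's axis lies when the jaw is fully home; 128 mm ahead of wrench_grip when the joint is straight, at the same height. x points out of the mouth, z up. Two prongs 11 mm thick, opening 33.8 mm, 52 mm wide outside, flared tips 21 mm ahead of this point, throat 19 mm behind it.
- wrench: break-over torque wrench, about 0.56 kg, lying flat, right way up, on the mat: orange handle 120 mm long, 24 wide, 20 high with a dark steel end, then a steel shank 16 mm wide, the joint's pin and the fork-shaped head. Origin under wrench_grip, x towards the jaw, z up; it reaches from 80 mm behind to 150 mm ahead of the origin.
- wrench_grip (a point): point in the orange handle at half its height (10 mm above its underside), 45 mm behind the handle's front end and near the balance point, between the two ribbed zones: the place to grasp it from above. x along the handle to the jaw, z up.
- coupling_nut: bright hexagonal nut, 32 mm across flats, 37 across corners, 18 mm high, axis vertical, centre 80 mm above the table. Origin at its centre; x points to a corner, so the jaw's x fits along the nut's x or any 60 degrees from it (5 degrees of play). Finger-tight: it turns clockwise against 0.2 N m and, after a turn of 0.2 to 1.0 rad that cannot be seen beforehand, comes up tight.
- nut_corner (a point): the nut's corner with a small red dot, at the nut's top edge, 18.5 mm from its axis.
- bracket: grey sheet-metal bracket fixed to the table: top plate 140 x 100 mm, 60 mm high, feet out to 134 mm in y. Origin under its centre. Near the middle of its top a 36 mm square flange, 4 mm high, carries the nut (centre 20 mm above the bracket's top) and above the nut the black round load, 28 mm across, which rises to 75 mm above the bracket's top.
- mat: flat blue mat fixed on the table, 300 x 190 x 2 mm, x along its length; origin under its centre. The wrench starts on it and is laid back on it.
- coax_adapter: small brass coaxial adapter standing on the table, 21 mm across, 28 mm high; leave alone
- flux_tin: white round tin with a blue lid, 57 mm across, 50 mm high; leave alone
- battery_holder: black battery holder with two cells, 78 x 38 x 17 mm; leave alone
- circuit_board: yellow circuit board, 85 x 55 x 13 mm; leave alone
- solder_reel: blue reel of solder, 52 mm across, 30 mm high; leave alone
- screwdriver: green screwdriver, 170 mm long; leave alone
- marker_pen: black and blue marker pen, 132 mm long; leave alone
- multimeter: grey hand multimeter, 155 x 78 x 42 mm; leave alone
Mind the look-alikes: they are no part of the job. What is shaped like the wrench but turquoise is not meant.

How it is judged:
On the way, in this order (a step that is already met when the one before it is completed fails the run):
1. the wrench's jaw is fully home on the nut (jaw centre within 3 mm of the nut's axis, within 6 mm of its mid-height, level within 0.2 rad) (horizontal distance between wrench_jaw and coupling_nut below 0.003 m and z of wrench_jaw in the frame of coupling_nut between -0.006 and 0.006 m and angle between wrench_jaw's own z axis and vertical below 0.2 rad), for 0.2 s.
2. with the jaw still on the nut, the wrench's joint has broken over by more than 0.13 rad (7.5 degrees) (horizontal distance between wrench_jaw and coupling_nut below 0.006 m and z of wrench_jaw in the frame of coupling_nut between -0.006 and 0.006 m and angle between wrench_jaw's own z axis and vertical below 0.2 rad and angle between the x axis of wrench_grip and the x axis of wrench_jaw, either way round above 0.13 rad and contact force between wrench_head and coupling_nut above 1 N), for 0.1 s.
At the end, for the whole second after the job is handed in: The wrench lies flat and still on the blue mat (middle of grip and jaw both over the mat, under 17 mm high), its joint straight within 0.06 rad, and the nut has been turned (its marked corner is more than 3 mm from where it was) (x of wrench_grip in the frame of mat between -0.15 and 0.15 m and y of wrench_grip in the frame of mat between -0.095 and 0.095 m and height (world z) of each of wrench_grip, wrench_jaw below 0.017 m and x of wrench_jaw in the frame of mat between -0.15 and 0.15 m and y of wrench_jaw in the frame of mat between -0.095 and 0.095 m and angle between the x axis of wrench_grip and the x axis of wrench_jaw, either way round below 0.06 rad and angle between wrench_grip's own z axis and vertical below 0.1 rad and linear speed of wrench below 0.01 m/s and distance of nut_corner from where it was at the start of the episode above 0.003 m); the robot touches nothing.
It fails at once if the wrench's joint is folded by more than 0.33 rad, to its end stop (over-tightening) (angle between the x axis of wrench_grip and the x axis of wrench_jaw, either way round above 0.33 rad).
It fails at once if the jaw strains the nut and its connector (all contact forces between them over 140 N) (contact force between wrench_head and coupling_nut above 140 N).
It fails at once if another thing on the table is moved by more than 15 mm (distance of any of battery_holder, coax_adapter, flux_tin, circuit_board, solder_reel, screwdriver, marker_pen, multimeter from where it was at the start of the episode above 0.015 m).
It also fails if it takes over 72 s, if anything falls off the work surface, if the arm or the gripper's body presses on something with over 40 N, if the wrist force passes 120 N, or if a joint passes its speed limit or range.

## Working session

There is one attempt and no reset: what is moved stays moved. The work goes in short steps, each a Python script; the robot and the scene stay as the last script left them, time stands still between calls to the robot, and variables do not carry over. Pictures are saved under pics/ and viewed, and the job is handed in when it is done.

```bash
ls; mkdir -p pics
python3 - <<'E'
from plant import *
import cv2,numpy as np,pickle
for n in ["scene","top","wrist"]:
    f=grab_frame(n); cv2.imwrite(f"pics/{n}0.png",cv2.cvtColor(f["pixels"],cv2.COLOR_RGB2BGR)); pickle.dump(f,open(f"{n}0.pkl","wb"))
    print(n,f["fov_y"],f["cx"],f["cy"],np.round(f["world_from_camera"],3).tolist())
print(read_t(),read_force())
E
```

```text
pics
scene 56.10888578683102 282.042295141736 212.39356244200638 [[0.536, 0.573, -0.62, 1.047], [0.844, -0.366, 0.392, -0.365], [-0.003, -0.734, -0.68, 0.7], [0.0, 0.0, 0.0, 1.0]]
top 54.430613880242426 265.4565978248426 211.41325948870033 [[0.099, -0.973, 0.209, 0.296], [-0.995, -0.098, 0.016, -0.04], [0.005, -0.21, -0.978, 1.021], [0.0, 0.0, 0.0, 1.0]]
wrist 65.70646984690485 275.969760583679 207.36431193364808 [[0.346, -0.899, -0.269, 0.269], [-0.938, -0.332, -0.098, -0.486], [-0.001, 0.286, -0.958, 0.384], [0.0, 0.0, 0.0, 1.0]]
0.15 [ 0.55716402  0.83301274 -0.1777243 ]
```

View pics/top0.png

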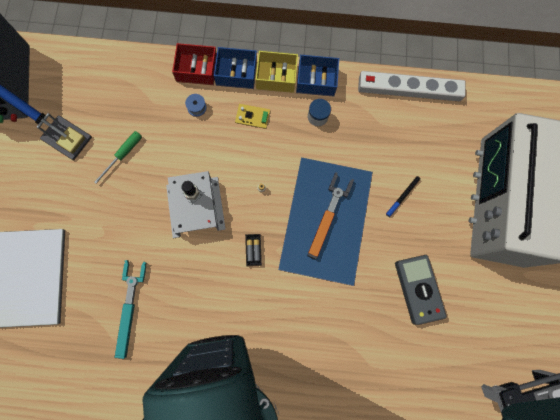

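View pics/scene0.png

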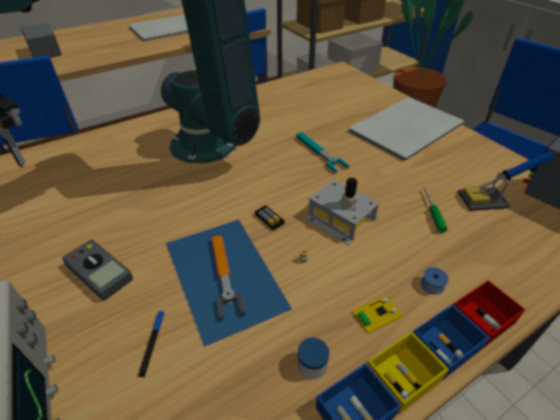

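View pics/wrist0.png

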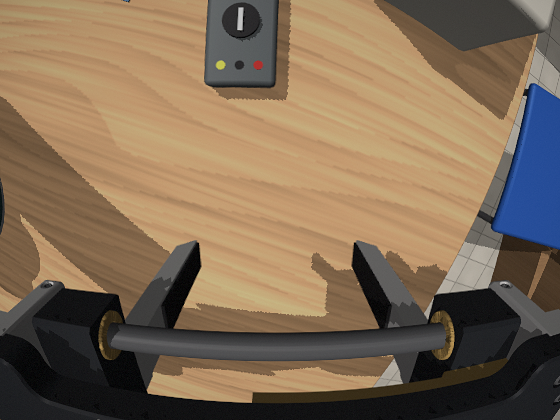

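The top view shows the orange wrench on the blue mat, with its handle near (320,234) and jaw near (342,185). The turquoise look-alike lies off the mat at (128,310). The bracket is at (195,203), with the black load at (189,188). Next I'll measure these and enlarge crops to confirm.

```bash
cat > h.py <<'E'
import numpy as np,cv2,pickle
from scipy.spatial.transform import Rotation as R
def ray(f,u,v,fish=False):
    H=f["pixels"].shape[0]; F=H/2/np.tan(np.radians(f["fov_y"])/2)
    x=(np.atleast_1d(u)-f["cx"]); y=(np.atleast_1d(v)-f["cy"])
    if fish:
        r=np.hypot(x,y)+1e-9; th=r/F; d=np.stack([x/r*np.sin(th),y/r*np.sin(th),np.cos(th)],1)
    else: d=np.stack([x/F,y/F,np.ones_like(x)],1)
    T=f["world_from_camera"]; return T[:3,3],d@T[:3,:3].T
def onz(f,u,v,z,fish=False):
    o,d=ray(f,np.float64(u),np.float64(v),fish); return o+d*((z-o[2])/d[:,2])[:,None]
def pts(f,m):
    "world points from the depth image at mask"
    v,u=np.nonzero(m); o,d=ray(f,u.astype(float),v.astype(float)); return o+d*f["range_z"][v,u][:,None]
def proj(f,P,fish=False):
    H=f["pixels"].shape[0]; F=H/2/np.tan(np.radians(f["fov_y"])/2)
    T=f["world_from_camera"]; p=(np.atleast_2d(P)-T[:3,3])@T[:3,:3]
    if fish:
        r=np.hypot(p[:,0],p[:,1])+1e-12; th=np.arctan2(r,p[:,2]); s=th*F/r
        return np.stack([f["cx"]+p[:,0]*s,f["cy"]+p[:,1]*s],1)
    return np.stack([f["cx"]+F*p[:,0]/p[:,2],f["cy"]+F*p[:,1]/p[:,2]],1)
def hsv(f): return cv2.cvtColor(f["pixels"],cv2.COLOR_RGB2HSV)
def save(f,name,crop=None,k=1):
    im=cv2.cvtColor(f["pixels"],cv2.COLOR_RGB2BGR)
    if crop: a,b,c,d=crop; im=im[b:d,a:c]
    cv2.imwrite(name,cv2.resize(im,None,fx=k,fy=k,interpolation=cv2.INTER_CUBIC))
E
python3 - <<'E'
from h import *
f=pickle.load(open("top0.pkl","rb")); h=hsv(f)
save(f,"pics/wr0.png",(270,150,390,290),5 and 4); save(f,"pics/br0.png",(150,150,240,250),6)
for n in ["top","scene"]:
    f=pickle.load(open(n+"0.pkl","rb")); h=hsv(f)
    m=((h[...,0]>6)&(h[...,0]<16)&(h[...,1]>200)&(h[...,2]>100)).astype(np.uint8)
    k,l,s,c=cv2.connectedComponentsWithStats(m)
    i=1+np.argmax(s[1:,4]); print(n,s[i],c[i])
    v,u=np.nonzero(l==i); P=onz(f,u,v,.022)
    r=cv2.minAreaRect((P[:,:2]*1000).astype(np.float32)); print("handle rect mm",r)
    mb=((h[...,0]>98)&(h[...,0]<112)&(h[...,1]>150)&(h[...,2]<140)).astype(np.uint8)
    k,l,s,c=cv2.connectedComponentsWithStats(mb); i=1+np.argmax(s[1:,4]); print(s[i])
    v,u=np.nonzero(l==i); P=onz(f,u,v,.002); print("mat",cv2.minAreaRect((P[:,:2]*1000).astype(np.float32)))
    D=pts(f,f["range_z"]>0).reshape(-1,3)
    B=D[(abs(D[:,2]-.06)<.008)&(D[:,0]>.2)&(D[:,0]<.6)&(D[:,1]>0.05)&(D[:,1]<.4)]
    print("brk",len(B),cv2.minAreaRect((B[:,:2]*1000).astype(np.float32)),np.median(B[:,2]))
    L=D[(D[:,2]>.128)&(D[:,2]<.142)&(D[:,0]>.3)&(D[:,0]<.6)&(D[:,1]>0.05)&(D[:,1]<.4)]
    print("load",len(L),L.mean(0),cv2.minEnclosingCircle((L[:,:2]*1000).astype(np.float32)))
E
```

```text
Traceback (most recent call last):
ValueError: attempt to get argmax of an empty sequence
```

Run:
```python
from h import *
f=pickle.load(open("scene0.pkl","rb"))
save(f,"pics/brs.png",(290,165,390,245),7)
```

```text
(no output)
```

View pics/wr0.png

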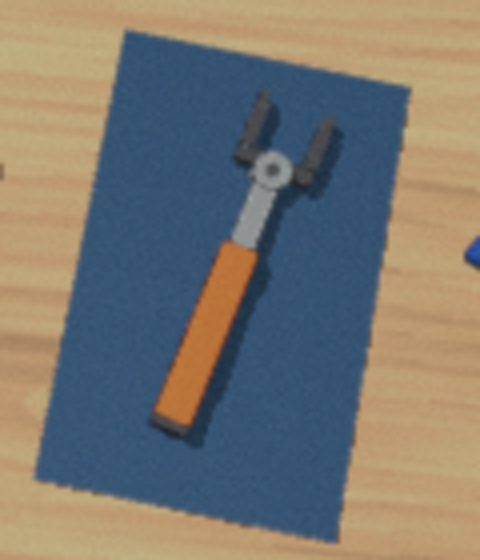

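View pics/br0.png

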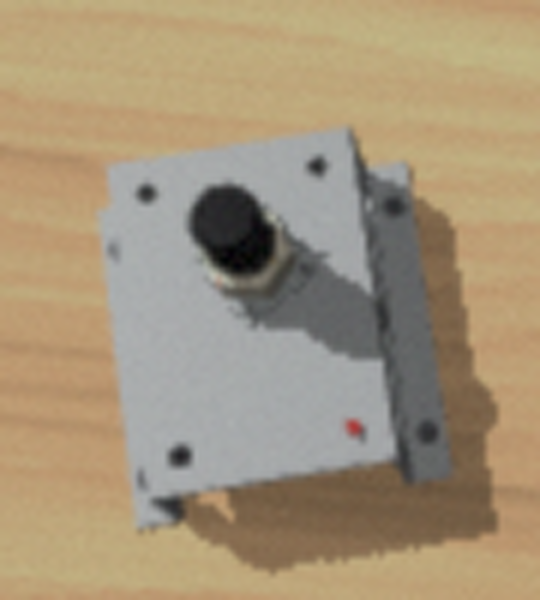

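View pics/brs.png

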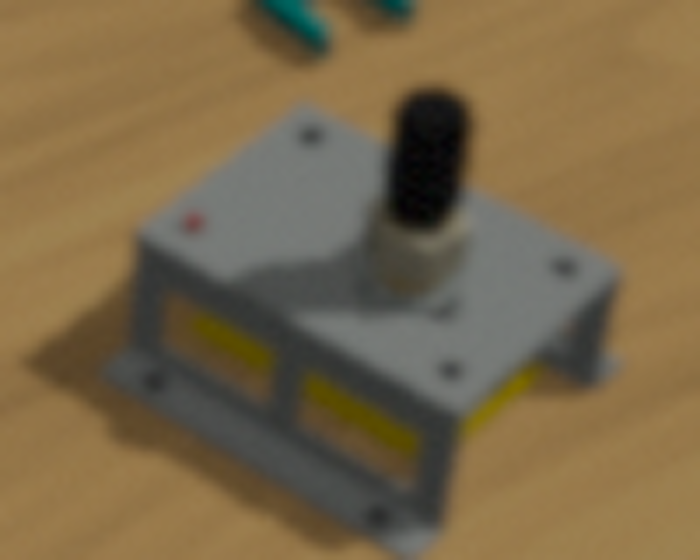

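The crop confirms it: the orange handle, grey shank and fork jaw are on the blue mat, and the joint is straight. The red screw dot on the bracket is not the nut corner. My colour mask found nothing, so I'll fix the thresholds.

Run:
```python
from h import *
for n in ["top","scene"]:
    f=pickle.load(open(n+"0.pkl","rb")); h=hsv(f)
    print(n, h[234,321] if n=="top" else h[255,220])
    m=((h[...,0]>6)&(h[...,0]<16)&(h[...,1]>170)&(h[...,2]>120)).astype(np.uint8)
    if n=="top": m[:, :280]=0; m[:,380:]=0
    else: m[:220]=0; m[:,:180]=0; m[:,260:]=0
    k,l,s,c=cv2.connectedComponentsWithStats(m)
    i=1+np.argmax(s[1:,4]); print(n,s[i],c[i])
    v,u=np.nonzero(l==i); P=onz(f,u,v,.021)
    r=cv2.minAreaRect((P[:,:2]*1000).astype(np.float32)); print("handle rect mm",r)
    bp=cv2.boxPoints(r); print(np.round(bp,1).tolist())
    mb=((h[...,0]>98)&(h[...,0]<112)&(h[...,1]>110)&(h[...,2]<150)).astype(np.uint8)
    k,l,s,c=cv2.connectedComponentsWithStats(mb); i=1+np.argmax(s[1:,4]); print(s[i])
    v,u=np.nonzero(l==i); P=onz(f,u,v,.002); print("mat",cv2.minAreaRect((P[:,:2]*1000).astype(np.float32)))
    D=pts(f,f["range_z"]>0).reshape(-1,3)
    B=D[(abs(D[:,2]-.06)<.008)&(D[:,0]>.2)&(D[:,0]<.6)&(D[:,1]>0.05)&(D[:,1]<.4)]
    print("brk",len(B),cv2.minAreaRect((B[:,:2]*1000).astype(np.float32)),np.median(B[:,2]))
    L=D[(D[:,2]>.128)&(D[:,2]<.145)&(D[:,0]>.3)&(D[:,0]<.6)&(D[:,1]>0.05)&(D[:,1]<.4)]
    print("load",len(L),L.mean(0),cv2.minEnclosingCircle((L[:,:2]*1000).astype(np.float32)))
    J=D[(D[:,2]>.005)&(D[:,2]<.025)&(D[:,0]>.36)&(D[:,0]<.56)&(D[:,1]>-.25)&(D[:,1]<-.03)]
    print("wrench pts",len(J),J.min(0),J.max(0))
```

```text
top [ 14 175 187]
top [310 211  24  45 382] [321.47382199 232.57591623]
handle rect mm ((471.27447509765625, -166.94107055664062), (21.866910934448242, 114.17546081542969), 72.3111343383789)
[[413.6000061035156, -160.0], [522.2999877929688, -194.6999969482422], [529.0, -173.89999389648438], [420.20001220703125, -139.1999969482422]]
[ 280  159   91  126 7307]
mat ((509.63214111328125, -179.21812438964844), (185.31732177734375, 295.2056579589844), 83.78937530517578)
brk 2115 ((508.671875, 156.34542846679688), (140.447998046875, 100.5589370727539), 15.118715286254883) 0.06079697506605297
load 114 [0.52543998 0.15481978 0.13489223] ((526.597900390625, 155.24911499023438), 13.655767440795898)
wrench pts 1052 [ 0.36008464 -0.24865298  0.00500305] [ 0.5597604  -0.03063928  0.02498908]
scene [ 18 255 157]
scene [226 270   3   4   6] [227.5 272. ]
handle rect mm ((522.4234619140625, -176.62294006347656), (4.332773208618164, 8.342728614807129), 63.32939147949219)
[[517.7000122070312, -176.6999969482422], [525.2000122070312, -180.39999389648438], [527.0999755859375, -176.60000610351562], [519.7000122070312, -172.8000030517578]]
[ 168  221  122  124 7569]
mat ((508.5662841796875, -180.7097625732422), (183.91114807128906, 292.52459716796875), 83.88713836669922)
brk 1420 ((507.3515625, 156.4049530029297), (141.26849365234375, 104.76949310302734), 14.73446273803711) 0.060235009446373444
load 93 [0.52775509 0.1535314  0.13362932] ((526.2056274414062, 155.56910705566406), 14.319953918457031)
wrench pts 615 [ 0.36880906 -0.2492189   0.00501143] [ 0.55990125 -0.08533032  0.02498885]
```

```bash
cat >> h.py <<'E'
def rv(psi): return (R.from_euler('z',psi)*R.from_euler('x',np.pi)).as_rotvec()
E
python3 - <<'E'
from plant import *
from h import *
f=pickle.load(open("wrist0.pkl","rb"))
T=np.eye(4);T[:3,:3]=R.from_rotvec(read_orientation()).as_matrix();T[:3,3]=read_tool_pos()
print(np.round(T,3)); C=np.linalg.inv(T)@f["world_from_camera"]; np.save("cam_in_tool.npy",C); print(np.round(C,3))
# feasible: view & work poses
nut=np.array([.5265,.155])
for name,g in [("grasp",[.483,-.171,.005])]:
    for s in (0,np.pi):
        q=inverse_kinematics(g,rv(np.radians(-17.7)+s)); print(name,s,None if q is None else np.round(q,2))
for a in range(-180,180,15):   # jaw direction angle a (from grip to nut)
    d=np.array([np.cos(np.radians(a)),np.sin(np.radians(a))]); g=nut-.128*d; o=[]
    for s in (0,np.pi):
        try: q=inverse_kinematics([*g,.073],rv(np.radians(a)+s))
        except Exception as e: q=None
        o.append(None if q is None else round(float(q[5]),2))
    print(a,np.round(g,3),o)
E
```

```text
[[ 0.938  0.346 -0.     0.19 ]
 [ 0.346 -0.938  0.002 -0.516]
 [ 0.    -0.002 -1.     0.205]
 [ 0.     0.     0.     1.   ]]
[[-0.    -0.958 -0.286  0.084]
 [ 1.    -0.001  0.001 -0.   ]
 [-0.001 -0.286  0.958 -0.18 ]
 [ 0.     0.     0.     1.   ]]
grasp 0 [-0.45  0.13  1.73  0.    1.28  1.43]
grasp 3.141592653589793 [-0.45  0.13  1.73  0.    1.28 -1.71]
-180 [0.654 0.155] [-1.42, 1.72]
-165 [0.65  0.188] [-1.63, 1.51]
-150 [0.637 0.219] [-1.85, 1.29]
-135 [0.617 0.246] [-2.06, 1.08]
-120 [0.59  0.266] [-2.28, 0.86]
-105 [0.56  0.279] [-2.51, 0.63]
-90 [0.526 0.283] [None, 0.4]
-75 [0.493 0.279] [None, 0.15]
-60 [0.462 0.266] [None, -0.11]
-45 [0.436 0.246] [None, -0.39]
-30 [0.416 0.219] [2.46, -0.68]
-15 [0.403 0.188] [2.14, -1.0]
0 [0.398 0.155] [1.81, -1.33]
15 [0.403 0.122] [1.47, -1.67]
30 [0.416 0.091] [1.13, -2.01]
45 [0.436 0.064] [0.8, -2.34]
60 [0.462 0.044] [0.5, None]
75 [0.493 0.031] [0.21, None]
90 [0.526 0.027] [-0.06, None]
105 [0.56  0.031] [-0.31, None]
120 [0.59  0.044] [-0.54, None]
135 [0.617 0.064] [-0.77, 2.37]
150 [0.637 0.091] [-0.99, 2.15]
165 [0.65  0.122] [-1.21, 1.93]
```

Run:
```python
from plant import *
from h import *
nut=np.array([.5265,.155])
for i,dx in enumerate((-.1,.1)):
    move_to([nut[0]+dx,nut[1]-.06,.165],rv(np.pi/2))
    f=grab_frame("wrist"); pickle.dump(f,open(f"nut{i}.pkl","wb"))
    u,v=proj(f,[*nut,.089],True)[0]; print(i,u,v,read_t())
    save(f,f"pics/nut{i}.png",(int(u)-60,int(v)-50,int(u)+60,int(v)+50),6)
```

```text
0 397.2084836625321 145.21337950352802 2.5333
1 155.35474978773 145.97407371721098 3.4
```

View pics/nut0.png

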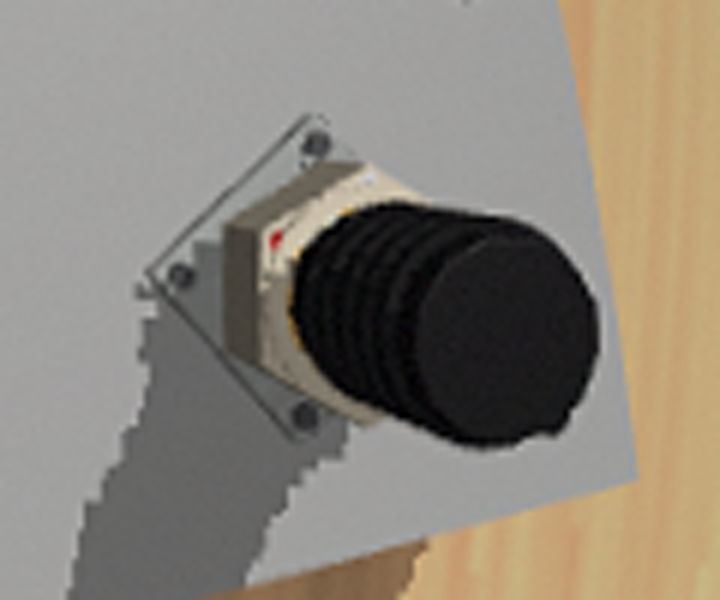

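View pics/nut1.png

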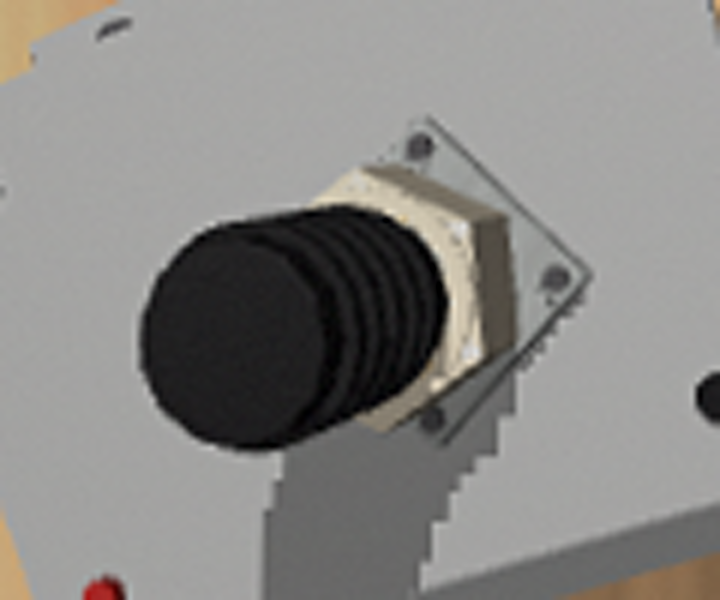

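Both views show the hex nut with its left and right flats nearly vertical. In nut0 the red dot is at crop (275,240), and there are corners at the top and bottom. I'll cast the corners I picked onto z=89 mm.

Run:
```python
from h import *
from scipy.optimize import least_squares
nut=np.array([.5265,.155]); W=[]; K=[]
# picks, crop px: (view, x, y, z, corner idx k: angle th+60k, th~90)
obs=[(0,260,228,.089,1),(0,262,361,.089,2),(0,225,225,.071,1),(0,227,354,.071,2),(0,365,163,.089,0),(0,376,425,.089,3),
     (1,475,219,.089,5),(1,484,356,.089,4),(1,508,213,.071,5),(1,516,345,.071,4),(1,362,168,.089,0),(1,381,430,.089,3)]
orig={}
for i in (0,1):
    f=pickle.load(open(f"nut{i}.pkl","rb")); u,v=proj(f,[*nut,.089],True)[0]; o=(int(u)-60,int(v)-50)
    for (w,x,y,z,k) in obs:
        if w==i:
            p=onz(f,[o[0]+(x+.5)/6-.5],[o[1]+(y+.5)/6-.5],z,True)[0]; W.append(p[:2]); K.append((i,k)); print(i,k,z,np.round(p,4))
    # load top circle centre
    h=hsv(f); 
W=np.array(W)
def res(p,sel): 
    r=[]
    for w,(i,k) in zip(W,K):
        if sel is None or i==sel:
            a=p[2]+k*np.pi/3; r.append(w-(p[:2]+.0185*np.array([np.cos(a),np.sin(a)])))
    return np.ravel(r)
for sel in (0,1,None):
    s=least_squares(res,[*nut,np.pi/2],args=(sel,),x_scale=[.01,.01,1]); print(sel,np.round(s.x[:2],4),np.degrees(s.x[2]),np.sqrt(np.mean(s.fun**2)))
```

```text
0 1 0.089 [0.5107 0.1647 0.089 ]
0 2 0.089 [0.5119 0.1465 0.089 ]
0 1 0.071 [0.5113 0.1639 0.071 ]
0 2 0.071 [0.5124 0.1451 0.071 ]
0 0 0.089 [0.5257 0.1744 0.089 ]
0 3 0.089 [0.5295 0.1381 0.089 ]
1 5 0.089 [0.5433 0.1665 0.089 ]
1 4 0.089 [0.5437 0.1477 0.089 ]
1 5 0.071 [0.5426 0.1662 0.071 ]
1 4 0.071 [0.5429 0.147  0.071 ]
1 0 0.089 [0.5272 0.1743 0.089 ]
1 3 0.089 [0.5278 0.138  0.089 ]
0 [0.5276 0.1564] 95.02043464744824 0.0004224416532721769
1 [0.5272 0.1564] 91.3551862270726 0.00037751740951834877
None [0.5274 0.156 ] 93.16908978492401 0.0005425274402873384
```

The nut is at (0.5274, 0.1560) with its corner direction at 93°, and the two views agree to within 0.5 mm. The jaw should go in along about +93°. Next I'll take a close look at the wrench from the hover pose.

Run:
```python
from plant import *
from h import *
th=np.radians(-17.7)
move_to([.484,-.171,.15],rv(th))
f=grab_frame("wrist"); pickle.dump(f,open("wr1.pkl","wb")); save(f,"pics/wr1.png")
h=hsv(f)
m=((h[...,0]>5)&(h[...,0]<18)&(h[...,1]>150)&(h[...,2]>90)).astype(np.uint8)
m=cv2.morphologyEx(m,cv2.MORPH_CLOSE,np.ones((5,5)))
k,l,s,c=cv2.connectedComponentsWithStats(m); print(s[1:][s[1:,4]>300])
```

```text
[[ 265  153   25  113 2614]]
```

View pics/wr1.png

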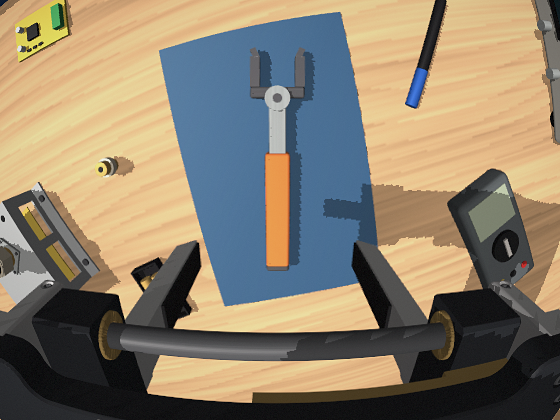

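The wrench is centred and aligned in the view: handle at x≈277 between y≈153 and 266, pin at (277,98), prongs at (255,70) and (300,70). I'll compute the grip pose.

Run:
```python
from h import *
f=pickle.load(open("wr1.pkl","rb")); h=hsv(f)
m=((h[...,0]>5)&(h[...,0]<18)&(h[...,1]>150)&(h[...,2]>90)).astype(np.uint8)
k,l,s,c=cv2.connectedComponentsWithStats(m); i=1+np.argmax(s[1:,4])
v,u=np.nonzero(l==i); P=onz(f,u,v,.022,True)[:,:2]
r=cv2.minAreaRect((P*1000).astype(np.float32)); print(r, np.round(cv2.boxPoints(r),1).tolist())
pin=onz(f,[277.5],[98],.022,True)[0]; print("pin",pin)
rowc=[(y,u[v==y].mean()) for y in range(160,262,10)]; 
C=onz(f,[a[1] for a in rowc],[a[0] for a in rowc],.022,True)[:,:2]; d=np.polyfit(C[:,0],C[:,1],1); print("angle",np.degrees(np.arctan(d[0])))
d=np.array([np.cos(np.arctan(d[0])),np.sin(np.arctan(d[0]))])
print("grip from pin",pin[:2]-.098*d)
q=P@d; fr=np.percentile(q,99.7); n=np.array([-d[1],d[0]]); lat=(P@n); print("front",fr-q.min(), "grip from front",d*(fr-.045)+n*np.median(lat))
for t in ((250,48),(255,48),(302,48),(277,85)): print(t,np.round(onz(f,[t[0]],[t[1]],.018,True)[0],4))
```

```text
((471.4446716308594, -167.40037536621094), (23.34473419189453, 117.44303131103516), 72.37245178222656) [[411.8999938964844, -160.6999969482422], [523.9000244140625, -196.3000030517578], [530.9000244140625, -174.10000610351562], [419.0, -138.5]]
pin [ 0.57717101 -0.20144373  0.022     ]
angle -17.513575223274003
grip from pin [ 0.48371374 -0.17195242]
front 0.11650662660558814 grip from front [ 0.48360849 -0.17126864]
(250, 48) [ 0.6321 -0.1917  0.018 ]
(255, 48) [ 0.6306 -0.1962  0.018 ]
(302, 48) [ 0.6173 -0.2385  0.018 ]
(277, 85) [ 0.5895 -0.2049  0.018 ]
```

Three estimates agree on the grip at (0.4836, -0.1716), with angle -17.5°. Now I'll grasp and lift.

Run:
```python
from plant import *
from h import *
th=np.radians(-17.5); g=np.array([.4836,-.1716])
move_linear([*g,.05],rv(th),.15)
print(move_linear([*g,.0055],None,.04,until_force=8), read_tool_pos(), read_force())
gripper_close(); print(read_width(),read_force(),read_tool_pos())
move_linear([*g,.15],None,.1); print(read_width(),read_force(),read_ft_torque(),read_t())
f=grab_frame("wrist"); pickle.dump(f,open("wr2.pkl","wb")); save(f,"pics/wr2.png")
```

```text
False [ 0.48388313 -0.17174115  0.00585446] [ 0.80208362 -0.12194699 -0.55669006]
0.02368231962348738 [-0.22460673 -0.07972398 -0.12236493] [ 0.48363941 -0.17151821  0.00549704]
0.023887545721249223 [-0.44389328 -0.25896925 -6.59465281] [0.03948057 0.10333712 0.00717904] 9.4333
```

View pics/wr2.png

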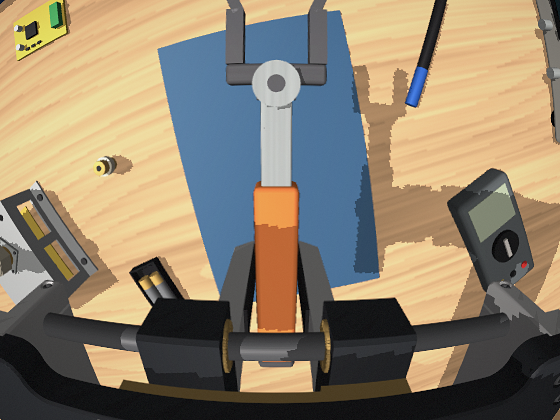

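The wrench is held straight. The pin is at (276,83) and the fork's prongs at x≈236 and 316. I'll check its level and lateral position in the tool frame from depth.

Run:
```python
from h import *
f=pickle.load(open("wr2.pkl","rb"))
C=np.load("cam_in_tool.npy")
g=dict(f); g["world_from_camera"]=C
def tp(u,v):
    _,d=ray(g,np.float64(u),np.float64(v),True); d=d/d[:,2:]*0+d  # unit ray
    # range along the optical axis
    o,dw=ray(g,np.float64(u),np.float64(v),True); F=210/np.tan(np.radians(f["fov_y"])/2)
    r=np.hypot(u-f["cx"],v-f["cy"]); cz=np.cos(r/F)
    return o+dw*(f["range_z"][int(v),int(u)]/cz)
for n,(u,v) in dict(handleF=(276,195),handleM=(276,215),shank=(276,130),shank2=(276,160),pin=(276,66),pinC=(276,83),proL=(236,40),proR=(318,40),tipL=(236,12),tipR=(318,12),cross=(240,75),crossR=(312,75)).items():
    print(n,np.round(tp(u,v)*1000,1))
P=f["pixels"]
for y in (10,20,30,40,50):
    row=cv2.cvtColor(P,cv2.COLOR_RGB2GRAY)[y]; h=hsv(f)[y]
    s=np.nonzero(h[215:340,1]<60)[0]+215; 
    rz=f["range_z"][y,215:340]; s2=np.nonzero((rz>0)&(rz<.23))[0]+215
    g_=np.split(s2,np.nonzero(np.diff(s2)>1)[0]+1); print(y,[(a[0],a[-1]) for a in g_ if len(a)])
```

```text
handleF [[ 41.6  -0.3 -16. ]]
handleM [[ 30.6  -0.3 -15.9]]
shank [[ 75.   -0.3 -13.4]]
shank2 [[ 59.7  -0.3 -14.6]]
pin [[107.7  -0.3 -14.7]]
pinC [[ 98.8  -0.3 -16.4]]
proL [[122.2 -20.5 -12.7]]
proR [[122.4  21.  -12.2]]
tipL [[138.4 -20.9 -10.7]]
tipR [[138.5  21.4 -10.7]]
cross [[103.5 -18.4 -12.9]]
crossR [[103.6  17.9 -12.4]]
10 [(np.int64(226), np.int64(243)), (np.int64(309), np.int64(326))]
20 [(np.int64(226), np.int64(237)), (np.int64(239), np.int64(245)), (np.int64(307), np.int64(326))]
30 [(np.int64(226), np.int64(244)), (np.int64(308), np.int64(326))]
40 [(np.int64(226), np.int64(245)), (np.int64(308), np.int64(326))]
50 [(np.int64(225), np.int64(244)), (np.int64(308), np.int64(327))]
```

The jaw centre sits at tool (≈128.5, 0, -6.5) mm and is level to about 1–2 mm. I'll move to standoff at the nut's height and insert part-way with a force guard.

```bash
cat >> h.py <<'E'
nut=np.array([.5274,.1560]); TH0=np.radians(93.0); L=.1283; ZW=.0745
def gp(th,dist=L,lat=0.):
    d=np.array([np.cos(th),np.sin(th)]); n=np.array([-d[1],d[0]]); return nut-dist*d+lat*n
E
python3 - <<'E'
from plant import *
from h import *
move_to([*gp(TH0,.190),.15],rv(TH0)); 
move_linear([*gp(TH0,.190),ZW],rv(TH0),.1)
hold(.3); f0=read_force(); print(f0,read_tool_pos(),gp(TH0,.19),read_t())
f=grab_frame("scene"); save(f,"pics/s1.png",(220,120,420,270),4)
r=move_linear([*gp(TH0,.152),ZW],None,.05,until_force=6)
print(r,read_tool_pos(),gp(TH0,.152),read_force()-f0,read_t())
f=grab_frame("wrist"); pickle.dump(f,open("wr3.pkl","wb")); save(f,"pics/wr3.png",(180,0,380,150),4)
f=grab_frame("top"); save(f,"pics/t3.png",(150,150,300,250),5)
E
```

```text
[-0.58002584 -0.00856898 -6.47222343] [ 0.53771897 -0.03380174  0.07514321] [ 0.53734383 -0.03373961] 12.15
False [0.53537546 0.00405296 0.07449845] [0.53535507 0.00420831] [ 0.23274545  0.2710923  -0.11639401] 13.1083
```

View pics/wr3.png

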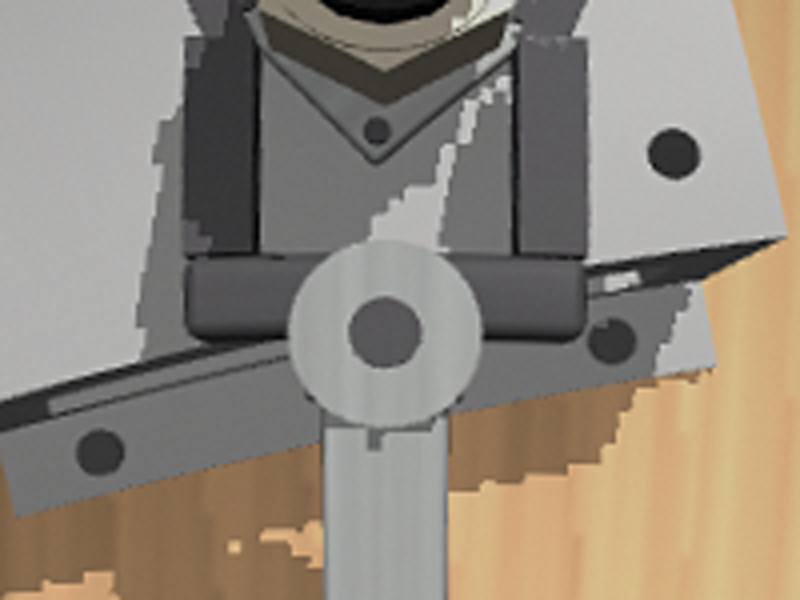

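View pics/s1.png

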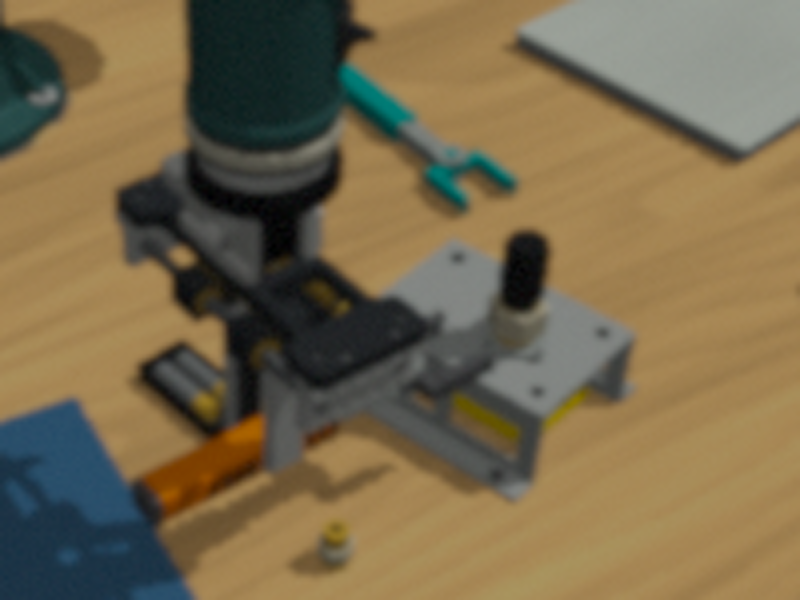

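View pics/t3.png

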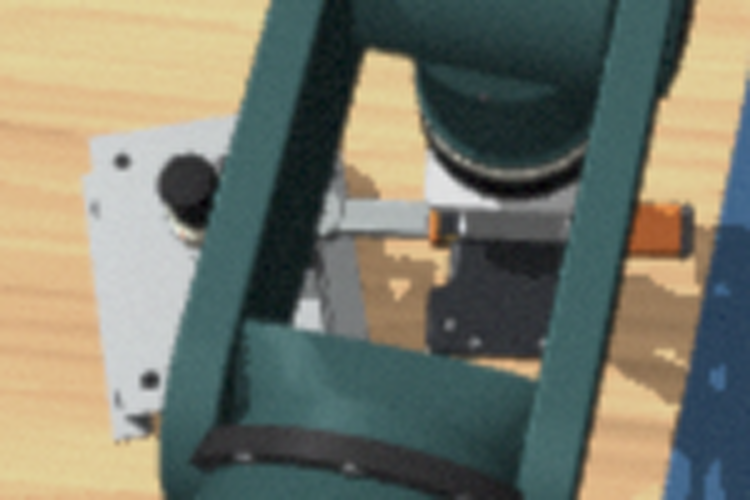

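Laterally the jaw is centred on the nut: inner edges mid at crop x=387, nut corner at 386. The nut's two visible flats are symmetric, so the angle fits too. I'll slide home slowly with a force guard.

Run:
```python
from plant import *
from h import *
f0=read_force(); t0=read_ft_torque()
for D in (.146,.140,.134,.130,.128,.1265):
    r=move_linear([*gp(TH0,D),ZW],None,.03,until_force=8)
    p=read_tool_pos(); d=np.array([np.cos(TH0),np.sin(TH0)])
    print(D,r,np.round((nut-p[:2])@d,4),np.round(read_force()-f0,2),np.round(read_ft_torque()-t0,2),read_t())
    if r: break
f=grab_frame("wrist"); pickle.dump(f,open("wr4.pkl","wb")); save(f,"pics/wr4.png",(180,0,380,150),4)
```

```text
0.146 False 0.1459 [-0.78  0.52 -1.38] [0.01 0.04 0.05] 13.5583
0.14 False 0.1398 [-0.42  0.06 -0.67] [ 0.01 -0.04  0.03] 13.9083
0.134 False 0.1338 [-0.47  0.08 -0.65] [-0.04 -0.02  0.06] 14.2583
0.13 False 0.1298 [-2.09  0.13 -0.54] [-0.01 -0.02  0.09] 14.5417
0.128 False 0.1282 [-1.02 -1.32  0.05] [-0.12  0.    0.06] 14.7917
0.1265 False 0.1279 [-0.17 -5.6  -0.35] [-0.91 -0.06  0.09] 15.0417
```

View pics/wr4.png

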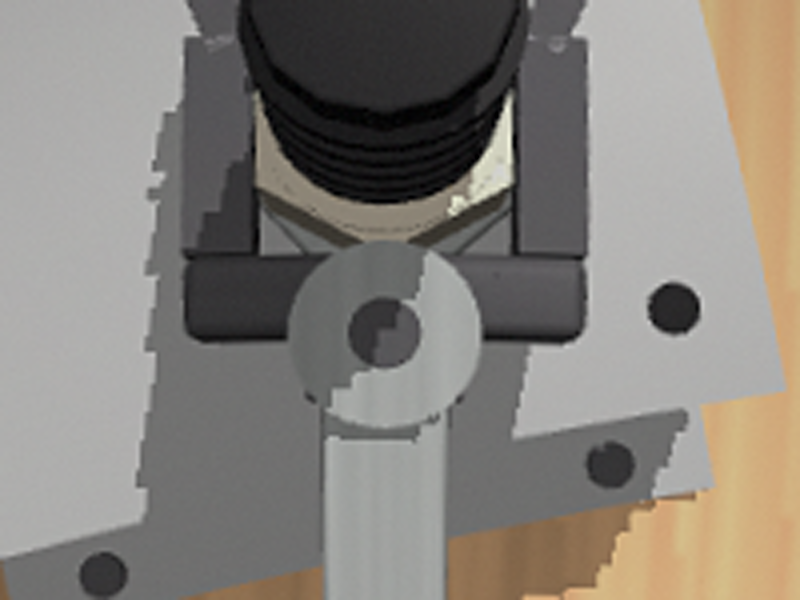

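The jaw is home: throat contact came at a distance of 0.128 m with about 5.6 N, and the picture shows the nut seated between the prongs. I'll ease off the push, then turn clockwise in small arcs while watching the tangential force.

```bash
cat > arc.py <<'E'
from plant import *
from h import *
import json
def meas(f0,th):
    F=np.zeros(3)
    for _ in range(3): hold(.02); F+=read_force()/3
    n=np.array([-np.sin(th),np.cos(th)]); d=np.array([np.cos(th),np.sin(th)])
    dF=F-f0; return dF[:2]@(-n), dF[:2]@d, dF[2]
E
python3 - <<'E'
from arc import *
f0=np.array([-.4,.0,-6.5])
L=.1281
move_linear([*gp(TH0,L),ZW],rv(TH0),.03); hold(.3); print(meas(f0,TH0),read_t())
th=TH0; hist=[]
while th>TH0-1.15:
    th-=.03
    move_linear([*gp(th,L),ZW],rv(th),.03)
    m=meas(f0,th); print(round(TH0-th,3),np.round(m,2),round(read_t(),2))
    if m[0]>4.0: break
json.dump(dict(th=th),open("st.json","w"))
f=grab_frame("wrist"); pickle.dump(f,open("wr5.pkl","wb")); save(f,"pics/wr5.png",(180,0,380,150),4)
print(read_tool_pos(),gp(th,L))
E
```

```text
(np.float64(0.5112513536059738), np.float64(-2.362454686643659), np.float64(0.23735758412646124)) 15.6917
0.03 [ 1.13 -2.3   0.34] 16.02
0.06 [ 0.65 -1.97  0.14] 16.34
0.09 [ 0.22 -2.29 -0.06] 16.67
0.12 [ 0.12 -1.82  0.62] 16.99
0.15 [ 0.72 -1.5  -0.07] 17.32
0.18 [ 0.73 -1.16 -0.05] 17.64
0.21 [ 0.53 -1.36  0.39] 17.97
0.24 [ 1.1  -1.26  0.15] 18.29
0.27 [ 0.2  -0.36  0.05] 18.62
0.3 [ 1.07 -0.96  0.2 ] 18.94
0.33 [ 0.31 -0.49  0.02] 19.27
0.36 [ 0.55 -0.56 -0.41] 19.59
0.39 [ 1.09 -0.12 -0.17] 19.92
0.42 [ 0.63 -0.86  0.16] 20.24
0.45 [ 0.76 -0.01 -0.08] 20.57
0.48 [2.41 0.07 0.08] 20.89
0.51 [ 3.96  0.89 -0.07] 21.22
0.54 [ 6.11  0.82 -0.78] 21.54
[0.46847631 0.04256094 0.07489791] [0.46737972 0.04283121]
```

View pics/wr5.png

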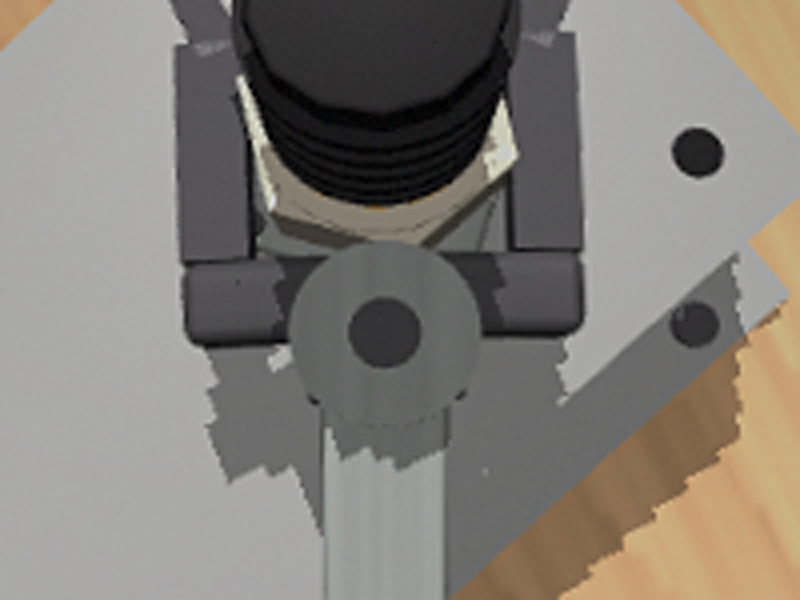

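The nut came up tight after about 0.45 rad, and the force rose to 6.1 N, which is about break-over. In the picture the head is already tilted about 1.5–2° from the shank, and the nut is in the jaw. Now I'll fold about the pin in small steps, looking as I go.

```bash
cat >> arc.py <<'E'
def u(a): return np.array([np.cos(a),np.sin(a)])
def fold_to(tt,phi,v=.02):
    g=nut-.0301*u(tt)-.098*u(tt-phi); move_linear([*g,ZW],rv(tt-phi),v); return g
F0=np.array([-.4,.0,-6.5])
E
python3 - <<'E'
from arc import *
tt=json.load(open("st.json"))["th"]+.025
for phi in (.05,.075,.10,.12):
    g=fold_to(tt,phi); m=meas(F0,tt-phi); p=read_tool_pos()
    print(phi,np.round(m,2),np.round((p[:2]-g)*1000,2),round(read_t(),2))
json.dump(dict(tt=tt,phi=phi),open("st.json","w"))
f=grab_frame("wrist"); pickle.dump(f,open("wr6.pkl","wb")); save(f,"pics/wr6.png",(180,0,380,150),4)
E
```

```text
0.05 [ 5.18  1.52 -0.57] [ 0.55 -0.04] 21.89
0.075 [ 5.1   1.75 -0.47] [0.45 0.01] 22.22
0.1 [ 4.9   1.82 -0.12] [0.43 0.02] 22.54
0.12 [ 4.68  2.67 -0.85] [ 0.45 -0.  ] 22.84
```

View pics/wr6.png

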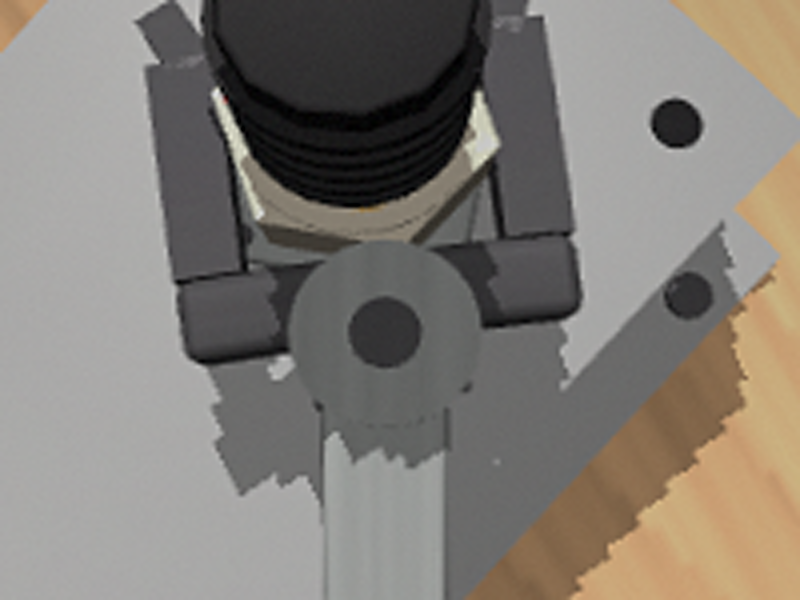

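The fold measured in the picture is 0.12 rad (the crossbar rises 47 px over 388 px). That matches the command, and the force has fallen to 0.85 of the 5.5 N break-over value. I'll continue to about 0.185.

Run:
```python
from arc import *
s=json.load(open("st.json")); tt=s["tt"]
for phi in (.145,.165,.185):
    g=fold_to(tt,phi); m=meas(F0,tt-phi); print(phi,np.round(m,2),round(read_t(),2))
hold(.3)
f=grab_frame("wrist"); pickle.dump(f,open("wr7.pkl","wb")); save(f,"pics/wr7.png",(180,0,380,150),4)
```

```text
0.145 [ 4.66  2.76 -0.35] 23.22
0.165 [ 4.42  3.28 -0.48] 23.52
0.185 [ 5.2   3.53 -0.5 ] 23.82
```

View pics/wr7.png

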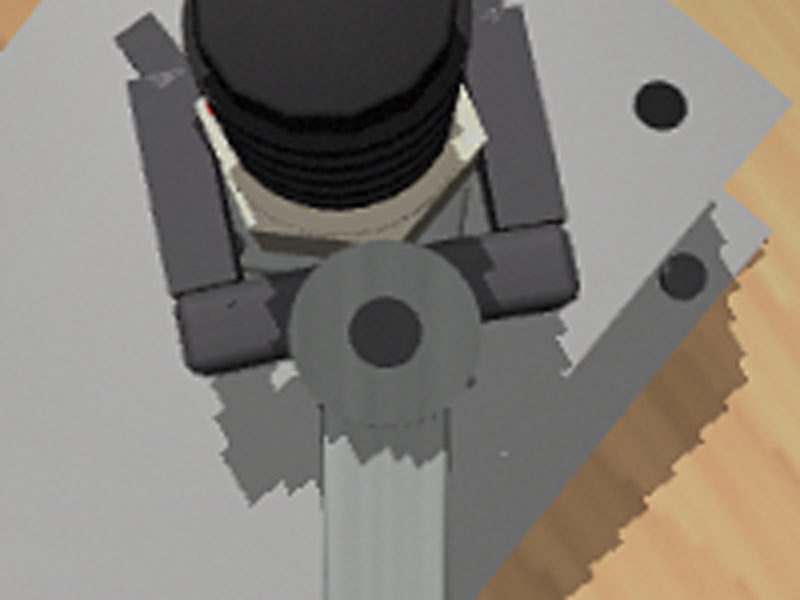

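The fold is now 0.19 rad (crossbar rises 75 px over 385 px), about half-way, with the jaw still on the nut. I stop here, ease the joint straight, find the neutral angle, and draw off.

Run:
```python
from arc import *
s=json.load(open("st.json")); tt=s["tt"]
for phi in (.12,.06,.0):
    g=fold_to(tt,phi,.03); m=meas(F0,tt-phi); print(phi,np.round(m,2),round(read_t(),2))
th=tt
for k in range(4):
    th+=.012; move_linear([*gp(th,.1281),ZW],rv(th),.03); m=meas(F0,th); print(round(th-tt,3),np.round(m,2))
    if m[0]<.3: break
json.dump(dict(tt=tt,th=th),open("st.json","w"))
f=grab_frame("wrist"); save(f,"pics/wr8.png",(180,0,380,150),4); print(read_t())
```

```text
0.12 [ 4.48  3.13 -0.17] 24.57
0.06 [ 4.63  2.8  -0.17] 24.98
0.0 [ 5.68  2.49 -0.32] 25.38
0.012 [4.86 2.44 0.1 ]
0.024 [2.78 2.53 0.53]
0.036 [1.61 3.14 0.78]
0.048 [0.85 2.87 0.31]
26.625
```

View pics/wr8.png

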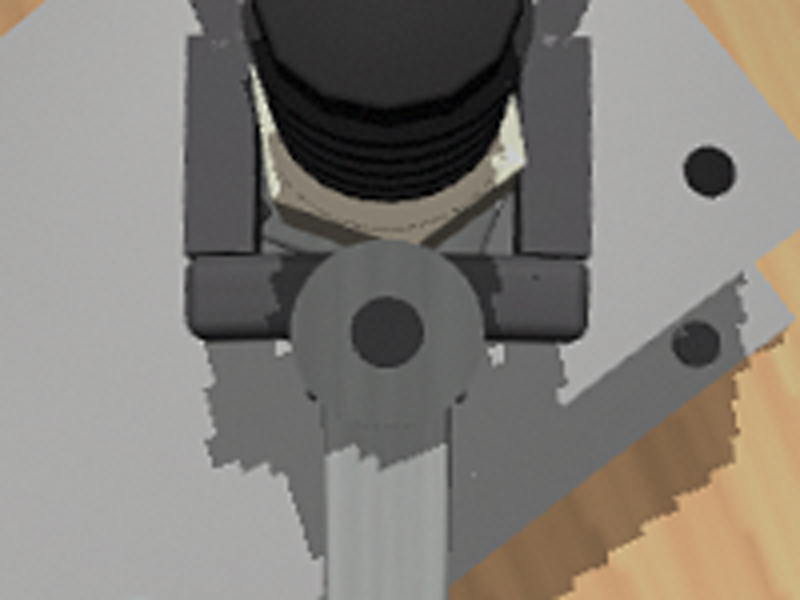

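The joint is straight again. The nut still sits a couple of degrees off in the jaw's play, so I'll rotate back a little more to centre it and then draw off.

Run:
```python
from arc import *
s=json.load(open("st.json")); th=s["th"]
for k in range(3):
    th+=.012; move_linear([*gp(th,.1281),ZW],rv(th),.03); m=meas(F0,th); print(round(th-s["tt"],3),np.round(m,2))
    if m[0]<.1: break
for D in (.133,.140,.150,.165,.195):
    r=move_linear([*gp(th,D),ZW],None,.05,until_force=15); print(D,r,np.round(meas(F0,th),2))
    if r: break
print(read_tool_pos(),gp(th,D),read_width(),read_t())
f=grab_frame("wrist"); pickle.dump(f,open("wr9.pkl","wb")); save(f,"pics/wr9.png")
```

```text
0.06 [1.38 1.63 0.56]
0.072 [ 0.43 -0.08  0.78]
0.084 [ 0.7  -0.87  1.07]
0.133 False [ 1.12 -0.75  0.03]
0.14 False [1.09 0.26 0.22]
0.15 False [ 0.8  -0.06  0.17]
0.165 False [ 0.16 -0.07 -0.17]
0.195 False [ 0.98 -0.17  0.27]
[ 0.45540959 -0.02511355  0.07455955] [ 0.45531683 -0.0251878 ] 0.023527667772426576 29.8667
```

View pics/wr9.png

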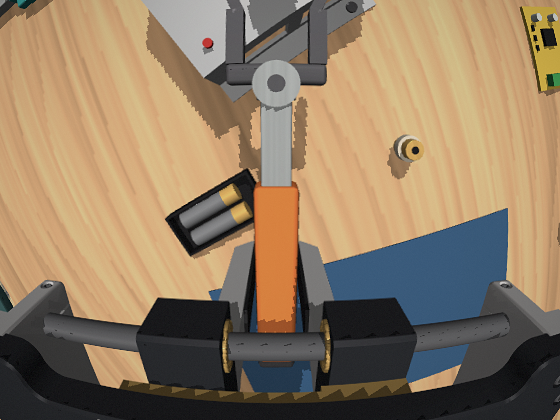

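The wrench is drawn off cleanly and straight. Now I'll lift it, carry it to the mat and lay it down.

Run:
```python
from plant import *
from h import *
p=read_tool_pos(); move_linear([p[0],p[1],.15],None,.15)
th=np.radians(-17.5); g=np.array([.470,-.168])
move_to([*g,.10],rv(th)); move_linear([*g,.02],None,.1)
hold(.2)
r=move_linear([*g,.0055],None,.02,until_force=4); print(r,read_tool_pos(),read_force(),read_t())
f=grab_frame("wrist"); save(f,"pics/wr10.png"); print(read_t())
```

```text
True [ 0.46954792 -0.16778737  0.00546274] [ 0.15171709 -0.09240567  6.29759582] 33.5417
33.5917
```

View pics/wr10.png

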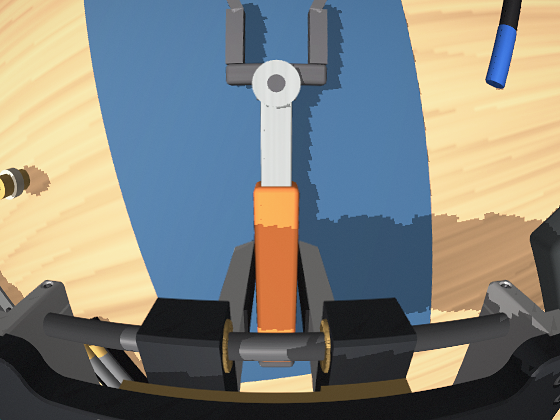

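It rests on the mat, straight, with 6 N of support. I'll release it, retreat straight up, and check.

Run:
```python
from plant import *
from h import *
open_gripper(); hold(.2); p=read_tool_pos()
move_linear([p[0],p[1],.15],None,.12); print(read_width(),read_force(),read_t())
f=grab_frame("wrist"); pickle.dump(f,open("wr11.pkl","wb")); save(f,"pics/wr11.png")
h=hsv(f); m=((h[...,0]>5)&(h[...,0]<18)&(h[...,1]>150)&(h[...,2]>90)).astype(np.uint8)
k,l,s,c=cv2.connectedComponentsWithStats(m); i=1+np.argmax(s[1:,4]); v,u=np.nonzero(l==i)
print(cv2.minAreaRect((onz(f,u,v,.022,True)[:,:2]*1000).astype(np.float32)))
move_to([.30,-.40,.25],rv(-.9))
for n in ("top","scene"):
    f=grab_frame(n); save(f,f"pics/{n}_end.png"); pickle.dump(f,open(f"{n}_end.pkl","wb"))
```

```text
0.09407101139454976 [-0.14270331  0.54585349 -0.36393061] 36.325
((457.86749267578125, -164.01412963867188), (23.307485580444336, 118.22293853759766), 72.44144439697266)
```

View pics/wr11.png

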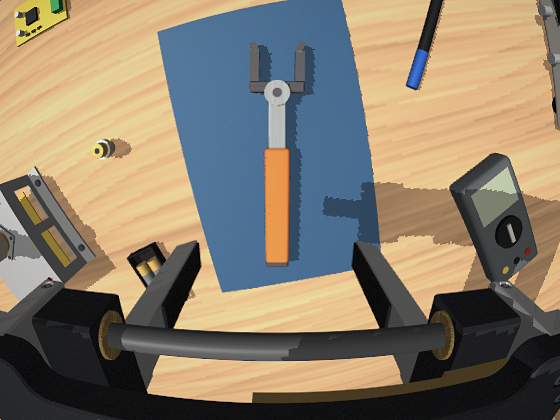

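View pics/top_end.png

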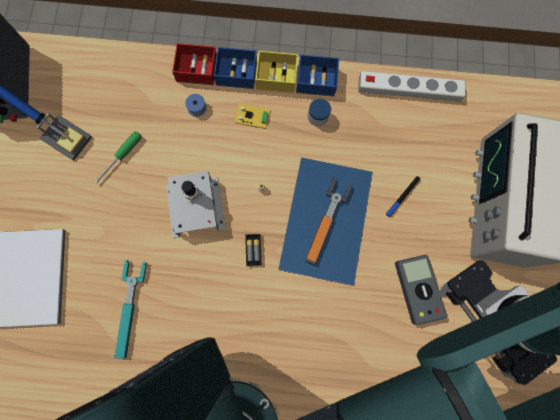

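The wrench lies flat and straight on the mat, with its pin at (277,92) in the wrist view. In the top view the other things are where they were, and the gripper is in free air. Handing in.

Run:
```python
from plant import *
print(read_force(),read_t()); close_job()
```

```text
[ 1.17259694 -0.14064724  0.97395331] 37.6417
the job is handed in; nothing more can be done
```

I handed the job in at about 37.6 s of the 72 s allowed. My checks suggest every step was met, but no verdict was reported.

- **Fitting:** I picked up the orange wrench and slid it level onto the nut along +93°. It stopped at the throat with about 5.6 N at the tool. The wrist picture showed the nut centred between the prongs.
- **Tightening:** The nut came up tight after about 0.45 rad clockwise, and the force at the grip reached 6.1 N as the joint gave way. I stopped with the joint folded about 0.19 rad, as measured in the wrist picture. The force at that point read 5.2 N, above the roughly 4.1 N expected at that fold. The earlier readings had fallen as described, to 4.4 N.
- **Laying down:** I eased the joint straight, drew the wrench off and laid it on the mat. The last pictures show it lying straight on the mat, with the other objects where they started by eye. The gripper was clear of everything.

I did not re-measure the nut's marked corner after the turn. Turning the nut about 0.45 rad should have moved it about 8 mm, against the 3 mm needed. Before drawing off I rotated the wrench back about 0.08 rad, which may have turned the nut back a few hundredths of a radian.

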